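# Sign out the dial padlock

## Robot

A 6-joint arm with a two-finger parallel gripper is mounted at the origin on a cart in front of the work surface, level with it; the furniture and walls round the work are solid. World frame = base frame: x ahead of the robot, y to its left, z up, the work surface at z = 0. Lengths are in mm, angles in degrees, forces in N, time in s.
With the tool pointing down it reaches from about 300 to 850 mm from the base axis. Payload 4.2 kg.
Tool frame: the origin (TCP) lies between the finger pads; the fingertips stand 22 mm ahead of it and the grasp point (between the pads) lies 3 mm ahead of it; z points along the fingers, y is the direction in which the jaws open and shut (so a half turn about z gives the same grasp; the last joint's range is limited). The gripper opens to 91 mm and grips with 3 to 60 N. Pads are 32 mm wide; open, the fingers measure 118 mm over their backs; the gripper's body (76 mm by 178 mm) begins 60 mm behind the grasp point.
Start: joints at [-75.974, 18.312, 89.639, -0, 72.044, -1.146], TCP at [150.489, -554.972, 235.976] pointing down, gripper open.
Joint ranges: [-177.97, 177.97], [-48.28, 115.42], [12.27, 149.76], [-77.06, 257.06], [2.81, 150.46], [-146.56, 146.56]. Speed limits (degrees/s): [147.25, 147.25, 180, 180, 180, 180].

## Interface

Orientations are given as [roll, pitch, yaw] about the fixed x, y, z axes, in that order (R = Rz(yaw) Ry(pitch) Rx(roll)).
In Python, from workcell import * gives the robot as it stands.
- The arm moves only by the shell command python3 -m jog 'ROWS' [OPENING] [FORCE]. ROWS is text: rows parted by semicolons, each of 6 numbers parted by spaces: the shift along the tool's x, y, z in units of 0.5 m (1.0 is 0.5 m), then the turn, a rotation vector about the tool's x, y, z in units of pi/2 rad (1.0 is pi/2 rad). A call has 1 to 20 rows; each row is the pose to reach, as a shift and turn from the pose measured when the call began, along the tool's axes at that moment; what a row does not reach only later rows make up. A row lasts 1/12 s, in which the tool goes at most 41.7 mm and 7.16 degrees, less where a joint would pass 70% of its speed; a pose out of reach is approached as far as the arm can. A call with a number of a shift or a turn outside -1 to 1 is refused whole. A call with a gripper value outside its range is refused whole. OPENING is the opening, from -1 (shut) to 1 (fully open), set as the call begins (- or left out, the last holds). The fingers move at their own pace and stop on an object; FORCE is the grip in N (left out, the last holds). Time passes only in rows, so rows that repeat a pose let the fingers close. It gives the time, the measured TCP pose, the force and the opening at its end, in the units of the state.
- state(): the state, without advancing time (a new reading comes with each control period).
- grab_frame(name): name is "side" or "top" or "wrist"; returns the picture (420x560x3 uint8, red, green, blue); there is no depth.
- calibration(name): a dict with "mtx" (3x3 intrinsics, pixels), "rvec" (rotation vector, rad) and "tvec" (3), from world to camera coordinates, as OpenCV has them. Camera axes: x right, y down, z forward; pixel columns grow to the right and rows downward; lengths in mm; the calibration is good to about 2 mm. A picture is of the moment at which its call begins: read the wrist's pose just before it. calibration takes no time and is no camera call; for the wrist camera it gives the pose at the moment of the call.
- job_done(): hands the job in, once; it reports no verdict.
Trained networks look in the newest picture that a camera, given by its name, has taken for a name from the list of things; names that differ only in an ending like _2 or _b are one class to them, and where a whole thing is asked for, a point or a joint stands for the part that bears it (a point fixed in the world has none). Each returns a list of dicts, best first, with "confidence" (0 to 1); they miss things now and then, are a little off and sometimes report something else, mostly with a low value. They report only what shows in the picture. A call takes as long as a camera call. They do not tell look-alikes from the thing itself.
- spot_in(query, camera): "rect" ([left, top, right, bottom] in pixels, round what is visible of it).
- tip_of(query, camera): "location" ([column, row] in pixels: a listed point, or the origin of a listed thing).
The state is a dict: "time_s": time; "qpos": joint angles; "qvel": joint speeds; "effort": joint torques, N m; "ee_pos": TCP position; "ee_rot": TCP orientation; "force": force on the tool from outside, world axes, zero at the start; "torque": the same for the moment, N m; "gripper_width": finger opening in mm.
Only numpy, scipy, OpenCV 4.12 (cv2) and the standard library are available. Lean on these libraries where they do the work, as an engineer would, in place of code of your own. Each camera call takes 0.05 s, during which the arm holds its last target. There are 200 camera calls.

## Task

Sign out the padlock: hook the metal tag from its parking post over the left half of the rail, slide it along, still hooked, until it hangs right above the pointed marker, and let go. With the padlock lying in its nest, turn the dial clockwise, feeling its clicks, until its white line points at the index mark beside the shackle, then pull the shackle fully out. Lift the opened padlock out and finish while still holding it, still, level and dial up, at least 15 cm above the worktop, without knocking over a bottle.

Things in the scene. Friction and masses are not known exactly. Their poses are not given: they have to be found in the camera images.
- tag: Loose aluminium tag, 70 g, hanging level on the parking post. Origin: middle of the underside of the hook's bridge, the point that rests on post or rail; z up. The hook is a channel open below, 20 mm wide inside in x, 40 mm long in y. At -x hangs a plate 4 mm thick, 60 mm wide, narrowing to a pointer that ends at z -95 mm; at +x a lip to z -22 mm.
- tag_tab (a point): Grip point of the tag: middle of its upright tab, 30 mm above the tag's origin; axes as the tag's. The tab is 9 mm thick in x, 30 mm wide in y, and spans from 26 mm below to 18 mm above this point. Grip from above across its thickness.
- post: Fixed dark steel parking post, 14 mm thick in x, 40 mm wide in y, top at z = 110 mm, on a 60 x 80 mm foot. Origin: centre of its underside.
- rail: Fixed horizontal steel bar, 12 mm in diameter, along its y axis, between upright end posts (r 8 mm) at y = +-180 mm. Origin: on the worktop under the bar's middle; bar axis at z 170 mm, top at z 176 mm. +y is its left half. The hooked tag's origin is at about (0, y, 176 mm) in this frame. Lower the tag at y +30 to +140 mm, not over the right half.
- mark: Fixed pointed marker, 73 mm high, standing under the right (-y) half of the rail, 11 mm in front of the bar (under the tag's plate). Origin: centre of its underside; axes parallel to the rail's. The tag belongs at the same y along the rail, within 8 mm.
- nest: Fixed black cradle 82 x 82 mm: floor 20 mm above the worktop, rims 5 to 10 mm above the floor, and beside the shackle two stubs 18 mm above the floor that hold the lock back when the shackle is pulled. About 2 mm of play; open upward. Origin: centre of the underside; axes as the lock's at the start.
- lock: Loose steel padlock, about 0.35 kg, lying on its back in the nest: body 66 x 66 x 26 mm. Origin: centre of its underside (20 mm above the worktop at the start); z up through the dial, -y towards the shackle. A small raised black index mark lies on the top face at its -y edge; tick lines every 24 degrees.
- lock_dial (a joint): Dial angle in rad, anticlockwise positive seen from above. Starts at 0.7 to 1.4; at 0 the white line points at the index mark (lock -y) and, within +-0.13, the shackle is free. Clicks into a notch every 0.419 rad, one at 0, with up to about 0.1 N m between; let go near a notch, it settles there. Range -0.7 to 1.9. Held once the shackle is out.
- dial_grip (a point): Middle of the dial's grip bar, on the dial's vertical axis, 44 mm above the lock's underside; turns with the dial. The bar is 12 mm thick in x, 40 mm long in y, from 12 mm below (top of the 52 mm dial disc) to 12 mm above this point. The white line is on its -y end.
- lock_shackle (a joint): Shackle travel in m: 0 closed, 0.020 fully out (stop); open above 0.014. Slides towards the lock's -y with about 1.5 N of friction and a little damping, no spring, stays where left. Blocked after about 1 mm unless the dial is at 0.
- shackle_grip (a point): Midway between the two shackle legs, 29 mm out from the lock's face, 13 mm above its underside; axes as the lock's; moves with the shackle. Legs 8 mm square along y, 48 mm over their outsides in x; the cross bar is 13 mm farther out. Worktop free below. Grip from above across both legs (closing along x); the lock may be pulled open and lifted by this grip.
- bottle_a: Brown bottle with black cap, 42 mm wide, 88 mm high, standing on the worktop; a bystander. Origin: centre of underside, z up.
- bottle_g: White bottle with green cap, 33 mm wide, 66 mm high, a bystander. Origin: centre of underside, z up.
Not all that is in view belongs to the job. What is shaped like the tag but purple is not meant.

How it is judged (in metres and radians):
On the way, in this order (a step that is already met when the one before it is completed fails the run):
1. the tag is hooked over the left half of the rail (z of tag in the frame of rail between 0.171 and 0.184 m and x of tag in the frame of rail between -0.012 and 0.012 m and angle between tag's own z axis and vertical below 0.25 rad and y of tag in the frame of rail above 0.01 m), for 0.1 s.
2. the tag hangs on the rail above the marker, released (z of tag in the frame of rail between 0.171 and 0.184 m and x of tag in the frame of rail between -0.012 and 0.012 m and angle between tag's own z axis and vertical below 0.25 rad and y of tag in the frame of mark between -0.008 and 0.008 m and contact force between the fingers and tag below 0.2 N), for 0.2 s.
3. the dial is turned to the index mark, lock in its nest and shackle still closed (value of joint lock_dial between -0.13 and 0.13 rad and z of lock in the frame of nest below 0.028 m and horizontal distance between lock and nest below 0.012 m and value of joint lock_shackle below 0.004 m), for 0.1 s.
4. the shackle is pulled open with the lock in its nest (z of lock in the frame of nest below 0.028 m and horizontal distance between lock and nest below 0.012 m and value of joint lock_shackle above 0.014 m), for 0.1 s.
At the end, for the whole second after the job is handed in: Padlock held in the gripper (over 3 N), at rest, its underside over 14.5 cm above the worktop, level within 20 degrees, shackle out over 14 mm, dial within 0.13 rad of the index mark, clear of the nest; the tag hangs on the rail within 8 mm of the marker along the rail (z of tag in the frame of rail between 0.171 and 0.184 m and x of tag in the frame of rail between -0.012 and 0.012 m and angle between tag's own z axis and vertical below 0.25 rad and y of tag in the frame of mark between -0.008 and 0.008 m and value of joint lock_shackle above 0.014 m and height (world z) of lock above 0.145 m and angle between lock's own z axis and vertical below 0.35 rad and linear speed of lock below 0.03 m/s and contact force between the fingers and lock above 3 N and contact force between lock and nest below 0.1 N and value of joint lock_dial between -0.13 and 0.13 rad); the arm keeps its last pose, push and grip.
It fails at once if a bottle is knocked over (angle between any of bottle_a, bottle_g's own z axis and vertical above 0.6 rad).
It fails at once if the tag is lifted off or carried over the right half of the rail instead of slid along it (y of tag in the frame of rail between -0.2 and -0.01 m and x of tag in the frame of rail between -0.04 and 0.04 m and z of tag in the frame of rail between 0.196 and 0.4 m).
It fails at once if the tag is dropped onto the worktop (height (world z) of tag below 0.09 m).
It also fails if it takes over 61 s, if anything falls off the work surface, if the arm or the gripper's body presses on something with over 40 N, if the wrist force passes 120 N, or if a joint passes its speed limit or range.

## Working session

There is one attempt and no reset: what is moved stays moved. The work goes in short steps, Python scripts to look and compute and a shell command to move; the robot and the scene stay as the last step left them, time stands still between calls to the robot, and variables do not carry over. Pictures are saved under pics/ and viewed, about 8 in all and at most 12, crops included, and the job is handed in when it is done.

```bash
ls; mkdir -p pics; cat > h.py <<'E'
from workcell import *
import numpy as np, cv2
from scipy.spatial.transform import Rotation as R
def cam(n):
    c=calibration(n); return np.array(c["mtx"],float),cv2.Rodrigues(np.array(c["rvec"],float))[0],np.array(c["tvec"],float).ravel()
def ray(c,p):
    K,r,t=c; d=r.T@np.linalg.solve(K,[p[0],p[1],1]); return -r.T@t,d/np.linalg.norm(d)
def atz(c,p,z):
    o,d=ray(c,p); return o+d*(z-o[2])/d[2]
def tri(l):
    A=np.zeros((3,3));b=np.zeros(3);rs=[ray(*x) for x in l]
    for o,d in rs:
        M=np.eye(3)-np.outer(d,d);A+=M;b+=M@o
    x=np.linalg.solve(A,b); return x,max(np.linalg.norm((np.eye(3)-np.outer(d,d))@(x-o)) for o,d in rs)
def proj(c,X):
    K,r,t=c; q=K@(r@np.array(X,float)+t); return q[:2]/q[2]
def snap(n,f=None):
    c=cam(n); im=grab_frame(n)
    if f: cv2.imwrite("pics/"+f,im[:,:,::-1])
    return c,im
def rel(X,yaw=None):
    "tool-axis shift (units) to put TCP at world X, and turn about tool z for tool yaw"
    s=state(); r=R.from_euler('xyz',s["ee_rot"],degrees=True).as_matrix()
    return np.round(r.T@(np.array(X)-s["ee_pos"])/500,4)
E
python3 - <<'E'
from h import *
s=state();print(s["ee_pos"],s["ee_rot"],s["gripper_width"],s["time_s"])
res={}
for n in("side","top"):
    c,im=snap(n,n+".png")
    print(n,"campos",(-c[1].T@c[2]).round())
    for q in["tag_tab","tag","post","rail","mark","nest","lock","dial_grip","shackle_grip","bottle_a","bottle_g"]:
        l=tip_of(q,n)[:3]
        for d in l: print(q,np.round(d["location"]),round(d["confidence"],2),atz(c,d["location"],0).round()[:2])
        if l: res.setdefault(q,[]).append((c,l[0]["location"]))
for q,l in res.items():
    if len(l)==2: x,e=tri(l);print(q,x.round(1),e.round(1))
a=cv2.imread("pics/side.png");b=cv2.imread("pics/top.png")
E
```

```text
pics
[ 150.37407707 -554.49963828  235.13429218] [-1.79899844e+02 -3.02777696e-03  1.51723318e+01] 91.5174773057126 0.0
side campos [ 403. 1068.  743.]
tag_tab [307. 237.] 0.81 [428.  77.]
tag_tab [260. 367.] 0.61 [490. 537.]
tag [305. 249.] 0.78 [430. 136.]
tag [254. 381.] 0.63 [497. 570.]
tag [305. 279.] 0.41 [419. 260.]
post [301. 279.] 0.92 [430. 262.]
post [295. 180.] 0.31 [ 495. -255.]
mark [258. 243.] 0.5 [564. 131.]
nest [300. 196.] 0.81 [ 467. -150.]
lock [300. 193.] 0.9 [ 470. -170.]
dial_grip [263. 242.] 0.69 [552. 124.]
dial_grip [298. 180.] 0.68 [ 485. -256.]
shackle_grip [296. 181.] 0.37 [ 491. -253.]
shackle_grip [291. 171.] 0.34 [ 518. -326.]
bottle_a [296. 249.] 0.74 [454. 140.]
bottle_a [291. 171.] 0.66 [ 517. -321.]
bottle_a [261. 242.] 0.22 [557. 126.]
bottle_g [296. 249.] 0.74 [454. 140.]
bottle_g [291. 171.] 0.66 [ 517. -321.]
bottle_g [261. 242.] 0.22 [557. 126.]
top campos [ 195.  122. 1823.]
tag_tab [152. 218.] 0.88 [474. 549.]
tag_tab [225. 227.] 0.74 [445. 287.]
tag_tab [393. 212.] 0.58 [ 508. -313.]
tag [140. 214.] 0.62 [490. 594.]
tag [225. 229.] 0.44 [43
[... 244 characters left out ...]
5. -125.]
lock [392. 214.] 0.4 [ 501. -310.]
dial_grip [342. 217.] 0.65 [ 485. -128.]
shackle_grip [360. 221.] 0.39 [ 474. -194.]
bottle_a [392. 212.] 0.48 [ 507. -308.]
bottle_a [264. 227.] 0.42 [448. 149.]
bottle_a [345. 218.] 0.27 [ 484. -141.]
bottle_g [392. 212.] 0.48 [ 507. -308.]
bottle_g [264. 227.] 0.42 [448. 149.]
bottle_g [345. 218.] 0.27 [ 484. -141.]
tag_tab [423.  478.8 302.4] 5.1
tag [429.6 515.5 304.9] 11.1
post [425.7 279.1  15.3] 3.3
mark [559.9 134.5   1.8] 3.7
nest [ 461.  -130.9   11. ] 4.8
lock [ 468.6 -120.7   29.7] 1.5
dial_grip [ 559.7 -158.8 -227.2] 37.9
shackle_grip [ 477.9 -188.6   35. ] 8.9
bottle_a [ 530.5 -399.9 -420. ] 48.0
bottle_g [ 530.5 -399.9 -420. ] 48.0
```

View pics/side.png

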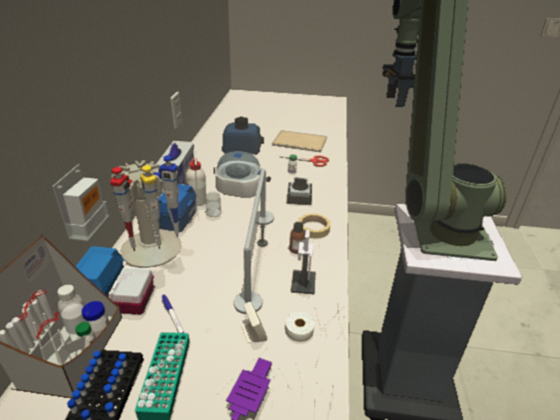

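View pics/top.png

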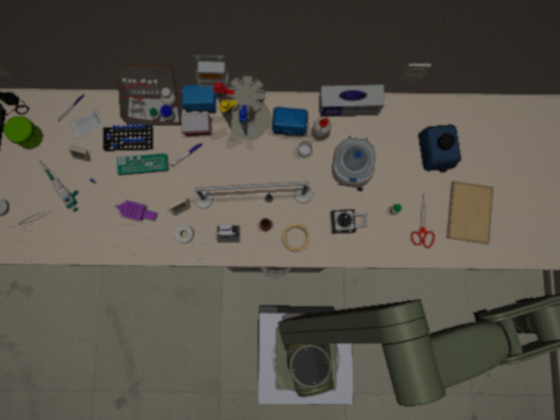

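Side view: the post with the tag is at about (304,260), the rail runs from (248,300) to (264,215), the marker is at (262,243), the padlock at (300,190), bottle_a at (297,240) and bottle_g at (293,163). Top view: tag at (228,232), rail feet at (203,199) and (304,194), marker at (269,198), padlock at (345,221) with its shackle to the right. The purple look-alike lies at (135,211).

```bash
python3 - <<'E'
from h import *
s,t=cam("side"),cam("top")
for n,a,b in[("tab",(307,237),(225,227)),("mark",(262,244),(269,198)),("railL foot",(248,302),(203,200)),("railR foot",(264,217),(304,195)),("railLtop",(249,240),(202,190)),("lock",(300,190),(344,221)),("shackle",(302,200),(364,220)),("botA",(297,248),(265,226)),("botG",(292,170),(396,210))]:
    x,e=tri([(s,a),(t,b)]);print(n,x.round(),e.round(1))
print(rel([430,282,260]), rel([430,100,260]))
E
```

```text
tab [424. 275. 148.] 1.6
mark [553. 133.   0.] 0.2
railL foot [545. 370.   8.] 2.9
railR foot [566.   7.   7.] 1.5
railLtop [544. 351. 180.] 2.4
lock [ 468. -131.   34.] 0.7
shackle [ 474. -217.  -55.] 10.9
botA [451. 146.   9.] 0.6
botG [ 514. -323.    5.] 0.2
[ 0.9777 -1.4693 -0.0483] [ 0.8824 -1.118  -0.0482]
```

```bash
python3 -m jog '0.7 -0.67 -0.05 0 0 -0.42;0.7 -0.67 -0.05 0 0 -0.42;0.7 -0.67 -0.05 0 0 -0.42;0.7 -0.67 -0.05 0 0 -0.42;0.7 -0.67 -0.05 0 0 -0.42;0.7 -0.67 -0.05 0 0 -0.42;0.7 -0.67 -0.05 0 0 -0.42;0.7 -0.67 -0.05 0 0 -0.42;0.7 -0.67 -0.05 0 0 -0.42;0.7 -0.67 -0.05 0 0 -0.42;0.7 -0.67 -0.05 0 0 -0.42;0.7 -0.67 -0.05 0 0 -0.42;0.7 -0.67 -0.05 0 0 -0.42;0.7 -0.67 -0.05 0 0 -0.42' 1
python3 - <<'E'
from h import *
c,im=snap("wrist","w1.png")
print("campos",(-c[1].T@c[2]).round(), "axis",c[1][2].round(2))
for q,z in[("lock",20),("nest",0),("dial_grip",64),("shackle_grip",33),("lock_dial",56)]:
    for d in tip_of(q,"wrist")[:2]: print(q,np.round(d["location"]),round(d["confidence"],2),atz(c,d["location"],z).round(1))
r=R.from_euler('xyz',state()["ee_rot"],degrees=True).as_matrix();X=[428,278,255]
print(rel(X))
E
```

```text
time_s: 2.37
ee_pos: [401.0, -139.2, 261.1]
ee_rot: [180.0, 0.0, 53.2]
force: [0.5, -0.4, 0.0]
gripper_width: 91.1
campos [453. -71. 411.] axis [-0.18 -0.24 -0.96]
lock [336. 139.] 0.77 [ 473.3 -132.6   20. ]
dial_grip [344. 145.] 0.57 [ 473.4 -134.8   64. ]
shackle_grip [375. 187.] 0.87 [ 476.8 -195.2   33. ]Traceback (most recent call last):
  File "<stdin>", line 5, in <module>
ValueError: it knows: bottle, dial_grip, lock, mark, nest, post, rail, shackle_grip, tag, tag_tab
```

View pics/w1.png

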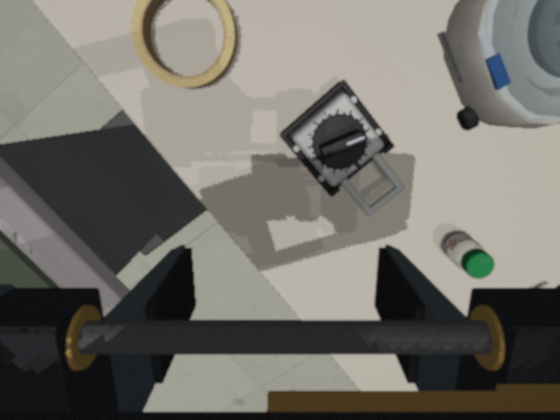

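The lock's dial is at (343,143), with the white line pointing right in the image, and the shackle is at (375,190). bottle_g is at (470,255). Next I'll move to the tag.

```bash
python3 -m jog '0.66 -0.43 0.02 0 0 -0.44;0.66 -0.43 0.02 0 0 -0.44;0.66 -0.43 0.02 0 0 -0.44;0.66 -0.43 0.02 0 0 -0.44;0.66 -0.43 0.02 0 0 -0.44;0.66 -0.43 0.02 0 0 -0.44;0.66 -0.43 0.02 0 0 -0.44;0.66 -0.43 0.02 0 0 -0.44;0.66 -0.43 0.02 0 0 -0.44;0.66 -0.43 0.02 0 0 -0.44;0.66 -0.43 0.02 0 0 -0.44;0.66 -0.43 0.02 0 0 -0.44;0.66 -0.43 0.02 0 0 -0.44' 1
python3 - <<'E'
from h import *
c,im=snap("wrist","w2.png")
for q,z in[("tag_tab",140),("tag",110),("post",0),("mark",0),("rail",0)]:
    for d in tip_of(q,"wrist")[:2]: print(q,np.round(d["location"]),round(d["confidence"],2),atz(c,d["location"],z).round(1))
E
```

```text
time_s: 3.7
ee_pos: [428.0, 250.3, 250.6]
ee_rot: [-179.9, 0.1, 92.4]
force: [-0.5, -0.0, 0.1]
gripper_width: 91.2
tag_tab [278. 191.] 0.61 [423.7 273.3 140. ]
tag [281. 182.] 0.8 [425.3 273.6 110. ]
mark [281. 192.] 0.38 [426.2 239.9   0. ]
```

View pics/w2.png

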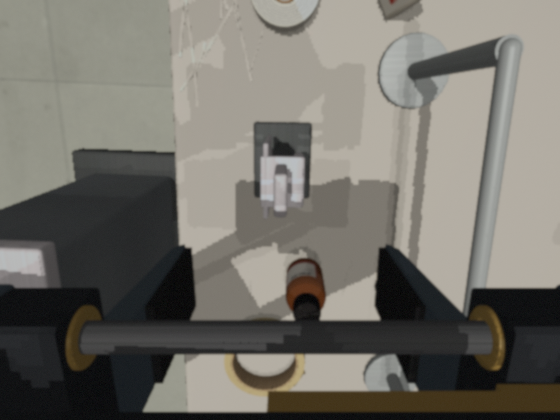

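The tag's tab is at (280,190), square to the tool. The rail bar runs from (508,48) down to (480,300), and bottle_a is at (305,285).

```bash
python3 - <<'E'
from h import *
c,s,t=cam("wrist"),cam("side"),cam("top")
print("tab",tri([(c,(280,190)),(s,(307,237)),(t,(225,227))]), atz(c,(280,189),158))
print("base corners",[atz(c,p,3).round() for p in[(254,122),(311,122)]])
a,b=atz(c,(507,60),170),atz(c,(480,290),170);d=(a-b)/np.linalg.norm(a-b);print("rail",a,b,d,"foot",atz(c,(414,70),3))
print("railtip tri",tri([(c,(508,48)),(t,(202,190))]))
print("botA cap",atz(c,(307,305),88))
print(rel([424.5,273.5,136]))
E
```

```text
tab (array([424.5013428 , 275.94628154, 148.46244394]), np.float64(2.0606399524343106)) [425.38360826 279.82637367 158.        ]
base corners [array([395., 314.,   3.]), array([454., 316.,   3.])]
rail [552.00606387 363.20153654 170.        ] [565.2382391 217.385733  170.       ] [-0.09037448  0.99590785  0.        ] foot [553.01596911 370.22144063   3.        ]
railtip tri (array([539.99390574, 357.77027958, 189.90754107]), np.float64(8.683630120911356))
botA cap [454.79515349 152.97896257  88.        ]
[ 0.0455 -0.0053  0.23  ]
```

```bash
python3 -m jog '0.05 -0.005 0.06 0 0 0;0.05 -0.005 0.13 0 0 0;0.05 -0.005 0.18 0 0 0;0.05 -0.005 0.217 0 0 0;0.05 -0.005 0.217 0 0 0;0.05 -0.005 0.217 0 0 0' 1
python3 -m jog '0 0 0 0 0 0;0 0 0 0 0 0;0 0 0 0 0 0;0 0 0 0 0 0;0 0 0 0 0 0;0 0 0 0 0 0;0 0 0 0 0 0;0 0 0 0 0 0;0 0 0 0 0 0;0 0 0 0 0 0;0 0 0 0 0 0;0 0 0 0 0 0' -1 20
```

```text
time_s: 4.5
ee_pos: [424.4, 275.4, 142.3]
ee_rot: [-179.9, 0.1, 92.3]
force: [0.2, -0.3, 0.5]
gripper_width: 91.3
time_s: 5.5
ee_pos: [424.4, 275.4, 142.2]
ee_rot: [-179.9, 0.1, 92.3]
force: [-0.1, 0.2, 0.0]
gripper_width: 14.0
```

```bash
python3 -m jog '0 0 0 0 0 0;0 0 0 0 0 0;0 0 0 0 0 0;0 0 0 0 0 0;0 0 -0.08 0 0 0;0 0 -0.16 0 0 0;0 0 -0.25 0 0 0;-0.04 0.08 -0.25 0 0 0;-0.05 0.15 -0.25 0 0 0;-0.05 0.18 -0.25 0 0 0;-0.05 0.18 -0.25 0 0 0;-0.05 0.18 -0.25 0 0 0' -1 20
python3 - <<'E'
from h import *
snap("wrist","w3.png")
E
```

```text
time_s: 6.5
ee_pos: [515.4, 253.9, 266.3]
ee_rot: [-179.8, 0.1, 92.3]
force: [-0.1, -0.5, -1.5]
gripper_width: 8.8
```

View pics/w3.png

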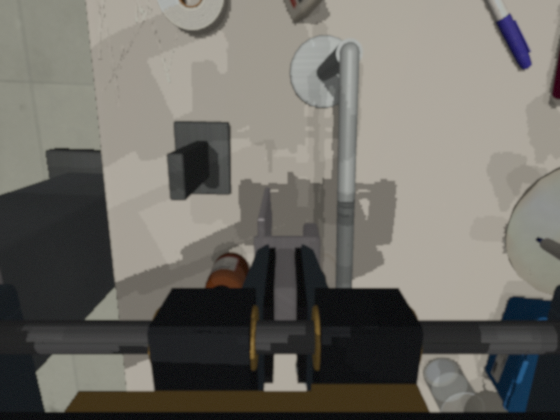

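The tag is held between the fingers at (287,250), its plate on the left. The rail bar runs from (349,55) to (344,285), just right of the tag.

```bash
python3 - <<'E'
from h import *
c=cam("wrist")
P=[atz(c,p,170) for p in[(349,60),(347,170),(344,285)]];print(np.round(P,1))
print("end",atz(c,(349,45),174),"foot",atz(c,(322,72),3))
im=cv2.imread("pics/w3.png");g=cv2.cvtColor(im,6)
for r in(90,130,150,230,270):print(r,g[r,325:370])
E
```

```text
[[550.5 364.  170. ]
 [555.4 296.7 170. ]
 [560.8 212.4 170. ]]
end [549.17377798 371.76742677 174.        ] foot [549.08696108 368.40205607   3.        ]
90 [154 146 132 121 114 111 111 109 109 105  97  91  86  82  85  98 112 123
 132 139 145 154 163 170 170 166 159 153 148 142 134 125 120 129 142 153
 162 166 169 169 168 168 168 168 168]
130 [158 162 165 167 167 167 157 136 108  97  95  94  93  90  94 106 114 120
 125 131 137 146 151 151 148 142 137 131 126 119 111 116 135 150 159 165
 167 169 169 169 169 169 168 169 169]
150 [167 169 169 169 168 164 155 142 128 119 114 110 100  94 100 109 116 123
 127 132 140 147 150 148 143 138 134 129 122 117 120 138 157 166 168 170
 169 169 168 168 168 169 169 168 168]
230 [113 115 115 115 115 114 116 115 114 114 109  95  83  80  85  90  92  94
  99 103 104 104 105 103 100  98  93  90  94 103 112 114 116 115 115 115
 114 115 114 115 115 115 114 115 115]
270 [119 119 118 119 118 118 117 118 116 111  97  82  76  77  80  83  87  88
  91  92  91  92  91  90  87  83  82  91 105 112 114 114 115 115 115 115
 115 114 116 115 115 115 116 116 118]
```

```bash
python3 -m jog '-0.003 0.04 0 0 0 -0.016;-0.003 0.085 0 0 0 -0.016;-0.003 0.085 0 0 0 -0.016;-0.003 0.085 0 0 0 -0.016;-0.003 0.085 0.05 0 0 -0.016;-0.003 0.085 0.09 0 0 -0.016;-0.003 0.085 0.115 0 0 -0.016;-0.003 0.085 0.115 0 0 -0.016;-0.003 0.085 0.115 0 0 -0.016'
python3 - <<'E'
from h import *
c,im=snap("wrist","w4.png")
s,im2=snap("side");cv2.imwrite("pics/w4.png",np.vstack([cv2.resize(im[150:400,150:450],(600,500),interpolation=2),]) [:,:,::-1])
cv2.imwrite("pics/s4.png",cv2.resize(im2[160:310,200:350],(600,600),interpolation=2)[:,:,::-1])
E
```

```text
time_s: 7.3
ee_pos: [555.3, 254.3, 208.9]
ee_rot: [-179.7, 0.1, 93.8]
force: [-0.2, -0.1, -0.3]
gripper_width: 8.8
```

View pics/s4.png

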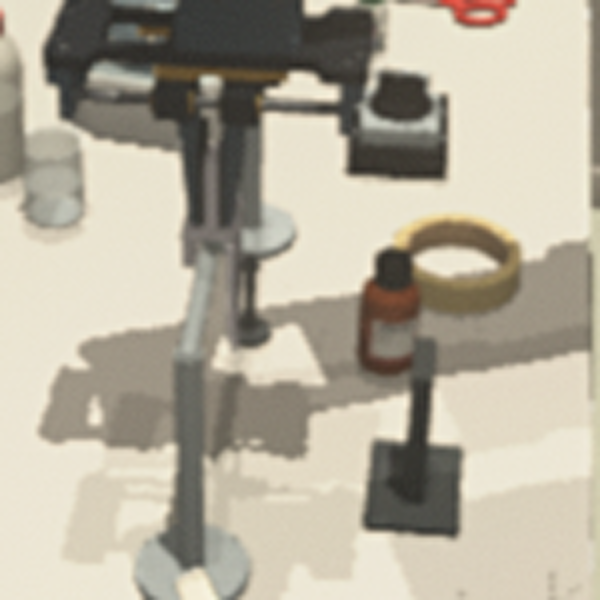

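The tag straddles the bar, its plate on the front side, and the marker stands at (255,335) in the crop. I'll slide past the marker to look at it from close by, then come back.

```bash
python3 -m jog '0 0.004 0.002 0 0 0;0 0.004 0.002 0 0 0;-0.04 0.004 0.002 0 0 0;-0.08 0.004 0.002 0 0 0;-0.12 0.004 0.002 0 0 0;-0.16 0.004 0.002 0 0 0;-0.2 0.004 0.002 0 0 0;-0.24 0.004 0.002 0 0 0;-0.28 0.004 0.002 0 0 0;-0.31 0.004 0.002 0 0 0;-0.33 0.004 0.002 0 0 0;-0.33 0.004 0.002 0 0 0;-0.33 0.004 0.002 0 0 0'
python3 - <<'E'
from h import *
c,im=snap("wrist","w5.png")
for d in tip_of("mark","wrist")[:3]: print(np.round(d["location"]),round(d["confidence"],2),atz(c,d["location"],0).round(1))
E
```

```text
time_s: 8.48
ee_pos: [569.3, 90.0, 208.9]
ee_rot: [-179.8, 0.0, 93.7]
force: [0.1, -0.8, -0.9]
gripper_width: 8.9
[272. 146.] 0.92 [555.9 133.2   0. ]
[170. 129.] 0.62 [458.9 142.8   0. ]
```

View pics/w5.png

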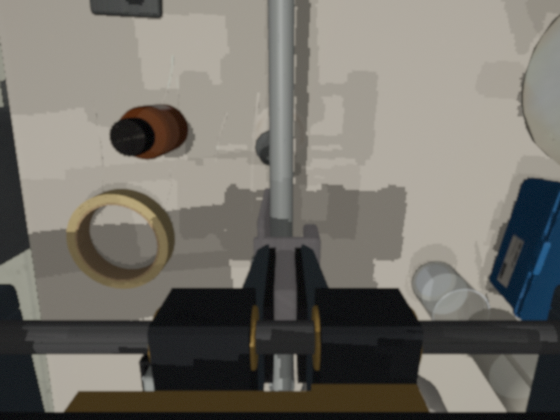

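```bash
python3 -m jog '0.03 0 0 0 0 0;0.06 0 0 0 0 0;0.08 0 0 0 0 0;0.089 0 0 0 0 0;0.089 0 0 0 0 0;0.089 0 0 0 0 0;0.089 0 0 0 0 0'
python3 -m jog '0 0 0 0 0 0;0 0 0 0 0 0;0 0 0 0 0 0;0 0 0 0 0 0;0 0 0 0 0 0;0 0 0 0 0 0;0 0 0 0 0 0;0 0 0 0 0 0' 0.2
python3 -m jog '0 0 -0.06 0 0 0;0 0 -0.12 0 0 0;0 0 -0.15 0 0 0;-0.06 0 -0.15 0 0 0;-0.12 0 -0.15 0 0 0;-0.14 0 -0.15 0 0 0;-0.14 0 -0.15 0 0 0'
python3 - <<'E'
from h import *
c,im=snap("wrist")
cv2.imwrite("pics/w6.png",cv2.resize(im[:300,140:440],(600,600),interpolation=2)[:,:,::-1])
for q,z in[("mark",0),("tag",176),("tag_tab",206)]:
  for d in tip_of(q,"wrist")[:2]: print(q,np.round(d["location"]),round(d["confidence"],2),atz(c,d["location"],z).round(1))
E
```

```text
time_s: 9.17
ee_pos: [566.2, 134.9, 208.7]
ee_rot: [-179.8, 0.1, 93.8]
force: [-0.1, 0.0, -0.4]
gripper_width: 9.2
time_s: 9.83
ee_pos: [566.2, 134.9, 208.8]
ee_rot: [-179.8, 0.1, 93.8]
force: [0.1, -0.1, -0.0]
gripper_width: 54.1
time_s: 10.42
ee_pos: [571.1, 63.2, 283.8]
ee_rot: [-179.8, 0.1, 93.7]
force: [-0.6, 0.6, -0.1]
gripper_width: 54.3
tag [284. 119.] 0.6 [567.6 136.1 176. ]
tag [288. 126.] 0.3 [570.5 132.2 176. ]
tag_tab [285. 127.] 0.58 [568.1 132.9 206. ]
```

View pics/w6.png

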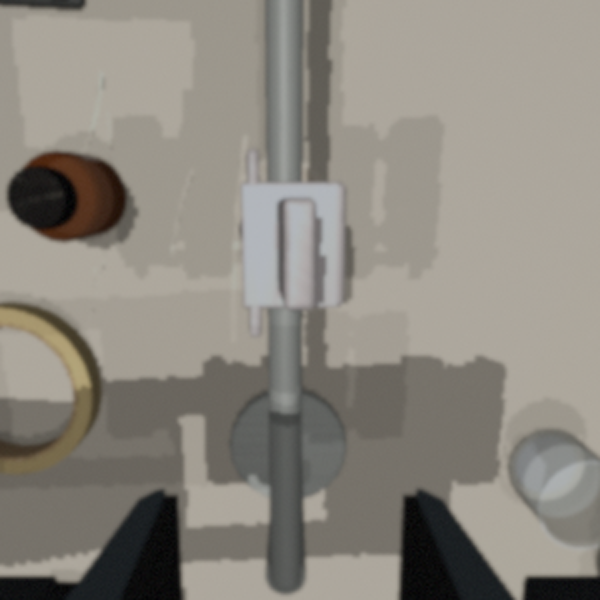

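The tag hangs level on the bar, its bridge spanning crop rows 183 to 307. That puts its centre at y of about 134, on the marker. Next, the lock.

```bash
python3 -m jog '-0.08 -0.04 0 0 0 0;-0.462 -0.227 0.06 0 0 0;-0.462 -0.227 0.06 0 0 0;-0.462 -0.227 0.06 0 0 0;-0.462 -0.227 0.08 0 0 0;-0.462 -0.227 0.08 0 0 0;-0.462 -0.227 0.08 0 0 0;-0.462 -0.227 0.08 0 0 0;-0.462 -0.227 0.08 0 0 0;-0.462 -0.227 0.08 0 0 0' 1
python3 - <<'E'
from h import *
c,im=snap("wrist")
cv2.imwrite("pics/w7.png",cv2.resize(im[:300,140:440],(600,600),interpolation=2)[:,:,::-1])
for q,z in[("lock",20),("dial_grip",64),("shackle_grip",33),("nest",0)]:
  for d in tip_of(q,"wrist")[:2]: print(q,np.round(d["location"]),round(d["confidence"],2),atz(c,d["location"],z).round(1))
E
```

```text
time_s: 11.45
ee_pos: [474.3, -170.7, 244.4]
ee_rot: [-179.9, -0.0, 94.0]
force: [0.5, 0.6, -0.8]
gripper_width: 91.1
lock [288. 147.] 0.73 [ 475.4 -129.3   20. ]
dial_grip [286. 157.] 0.85 [ 474.4 -133.    64. ]
shackle_grip [281. 213.] 0.69 [ 473.5 -193.5   33. ]
```

View pics/w7.png

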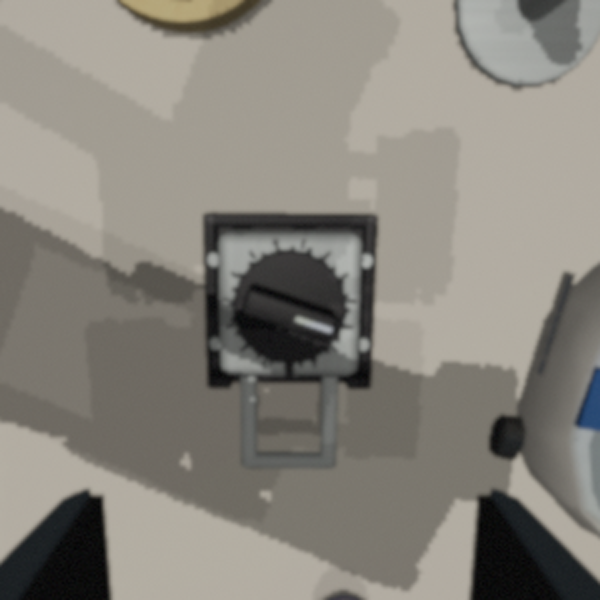

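The grip bar runs from (247,295) to (337,327) in the crop, white end at lower right. The index mark is at (290,370), so the dial is about 71° anticlockwise, the third notch (72°).

```bash
python3 - <<'E'
from h import *
c=cam("wrist")
i=lambda a,b:(140+a/2,b/2)
e0,e1=atz(c,i(247,295),76),atz(c,i(337,327),76);print("bar",e0,e1,(e0+e1)/2,np.degrees(np.arctan2(*(e1-e0)[[1,0]])))
print("disc centre",atz(c,i(290,306),52))
for p in[(250,380),(330,380),(245,463),(335,463),(247,420),(333,420)]:print("sh",p,atz(c,i(*p),37).round(1))
print("nest far corners",[atz(c,i(*p),28).round(1) for p in[(206,217),(376,217)]])
print("knob",tri([(c,i(507,437)),(cam("top"),(360,188))]),tri([(c,i(507,437)),(cam("side"),(268,179))]))
E
python3 -m jog '0.073 0.005 0.03 0 0 -0.08;0.073 0.005 0.06 0 0 -0.16;0.073 0.005 0.1 0 0 -0.24;0.073 0.005 0.13 0 0 -0.32;0.073 0.005 0.16 0 0 -0.4;0.073 0.005 0.2 0 0 -0.48;0.073 0.005 0.23 0 0 -0.56;0.073 0.005 0.23 0 0 -0.64;0.073 0.005 0.23 0 0 -0.72;0.073 0.005 0.23 0 0 -0.8;0.073 0.005 0.23 0 0 -0.8;0.073 0.005 0.23 0 0 -0.8'
```

```text
bar [ 453.87830096 -124.990125     76.        ] [ 492.78083968 -135.7636208    76.        ] [ 473.32957032 -130.3768729    76.        ] -15.479301700264545
disc centre [ 472.3859783 -131.4716812   52.       ]
sh (250, 380) [ 455.5 -170.6   37. ]
sh (330, 380) [ 494.5 -167.9   37. ]
sh (245, 463) [ 455.3 -213.7   37. ]
sh (335, 463) [ 500.7 -210.4   37. ]
sh (247, 420) [ 455.1 -191.    37. ]
sh (333, 420) [ 497.7 -188.    37. ]
nest far corners [array([430.3, -96. ,  28. ]), array([509.9, -90.4,  28. ])]
knob (array([ 584.34628349, -189.28499817,   40.50743372]), np.float64(0.5772172035319908)) (array([ 586.13283058, -192.29171963,   31.14770088]), np.float64(0.7510367452629071))
time_s: 12.7
ee_pos: [473.7, -134.2, 129.3]
ee_rot: [-179.9, -0.2, 165.9]
force: [1.0, 0.0, 1.4]
gripper_width: 90.9
```

```bash
python3 -m jog '0.003 0.005 0.05 0 0 0;0.003 0.005 0.09 0 0 0;0.003 0.005 0.104 0 0 0;0.003 0.005 0.104 0 0 0;0.003 0.005 0.104 0 0 0'
python3 -m jog '0 0 0 0 0 0;0 0 0 0 0 0;0 0 0 0 0 0;0 0 0 0 0 0;0 0 0 0 0 0;0 0 0 0 0 0;0 0 0 0 0 0;0 0 0 0 0 0;0 0 0 0 0 0;0 0 0 0 0 0;0 0 0 0 0 0;0 0 0 0 0 0;0 0 0 0 0 0;0 0 0 0 0 0;0 0 0 0 0 0;0 0 0 0 0 0' -1 20
python3 -c "
from h import *
print(state()['torque'])"
```

```text
time_s: 13.12
ee_pos: [473.1, -131.4, 77.6]
ee_rot: [-179.9, -0.1, 165.8]
force: [0.8, 0.3, 0.2]
gripper_width: 91.3
time_s: 14.45
ee_pos: [473.1, -131.6, 77.6]
ee_rot: [-179.9, -0.1, 165.8]
force: [-1.0, -2.2, 1.1]
gripper_width: 11.9
[-0.20232101 -0.13062415  0.00568694]
```

```bash
T="python3 -c \"from h import *;s=state();print('tz',round(s['torque'][2],3),s['ee_rot'][2].round(1))\""
python3 -m jog '0 0 0 0 0 0.05;0 0 0 0 0 0.1;0 0 0 0 0 0.15;0 0 0 0 0 0.2;0 0 0 0 0 0.25' | grep -v pos; eval $T
python3 -m jog '0 0 0 0 0 0.05;0 0 0 0 0 0.1;0 0 0 0 0 0.15;0 0 0 0 0 0.2;0 0 0 0 0 0.25' | grep -v pos; eval $T
python3 -m jog '0 0 0 0 0 0.05;0 0 0 0 0 0.1' | grep -v pos; eval $T
python3 -m jog '0 0 0 0 0 0.05;0 0 0 0 0 0.07' | grep -v pos; eval $T
python3 -m jog '0 0 0 0 0 0.04;0 0 0 0 0 0.06' | grep -v pos; eval $T
python3 -m jog '0 0 0 0 0 0.03;0 0 0 0 0 0.05' | grep -v pos; eval $T
python3 -m jog '0 0 0 0 0 0.02;0 0 0 0 0 0.02'; eval $T
```

```text
time_s: 14.87
ee_rot: [-179.7, -0.0, 143.3]
force: [-5.1, -9.4, 4.1]
gripper_width: 12.1
tz -0.054 143.3
time_s: 15.28
ee_rot: [-179.6, 0.2, 120.8]
force: [-1.9, -6.0, -0.2]
gripper_width: 16.7
tz 0.881 120.8
time_s: 15.45
ee_rot: [-179.6, 0.5, 111.9]
force: [0.9, -6.9, -2.4]
gripper_width: 20.4
tz 0.9 111.9
time_s: 15.62
ee_rot: [-179.7, 0.7, 105.7]
force: [-1.2, -5.8, -1.6]
gripper_width: 23.1
tz 1.014 105.7
time_s: 15.78
ee_rot: [-179.7, 0.9, 100.4]
force: [-0.2, -5.5, 0.2]
gripper_width: 24.9
tz 0.909 100.4
time_s: 15.95
ee_rot: [-179.7, 1.1, 96.0]
force: [-0.9, -5.0, 0.4]
gripper_width: 26.7
tz 0.875 96.0
time_s: 16.12
ee_pos: [473.2, -139.4, 78.1]
ee_rot: [-179.7, 1.2, 94.4]
force: [-0.4, -3.7, -0.2]
gripper_width: 27.5
tz 0.745 94.4
```

The opening grew to 27 mm and the torque is 0.9 N m, so the bar stopped following the fingers. I'll release, back up and look.

```bash
python3 -m jog '0 0 0 0 0 0;0 0 0 0 0 0;0 0 0 0 0 0;0 0 0 0 0 0;0 0 0 0 0 0;0 0 0 0 0 0;-0.02 0 -0.08 0 0 0;-0.04 0 -0.16 0 0 0;-0.06 0 -0.24 0 0 0;-0.063 0 -0.33 0 0 0;-0.063 0 -0.33 0 0 0' 1
python3 - <<'E'
from h import *
c,im=snap("wrist","w8full.png")
cv2.imwrite("pics/w8.png",cv2.resize(im[:300,140:440],(600,600),interpolation=2)[:,:,::-1])
for q,z in[("lock",20),("dial_grip",64),("shackle_grip",33),("nest",0)]:
  for d in tip_of(q,"wrist")[:2]: print(q,np.round(d["location"]),round(d["confidence"],2),atz(c,d["location"],z).round(1))
E
```

```text
time_s: 17.03
ee_pos: [479.8, -169.0, 251.6]
ee_rot: [179.5, 1.5, 94.3]
force: [0.3, 0.7, -0.2]
gripper_width: 91.0
lock [279. 144.] 0.64 [ 475.3 -132.2   20. ]
dial_grip [277. 150.] 0.74 [ 473.8 -131.7   64. ]
shackle_grip [270. 206.] 0.68 [ 470.6 -193.2   33. ]
```

View pics/w8.png

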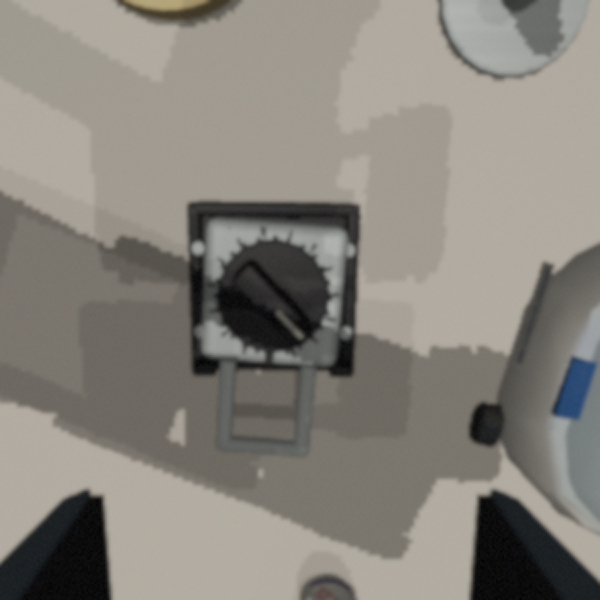

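The dial is now one notch on: its white line runs from (275,313) to (303,338), about 48°, and the shackle is still closed. I'll regrip higher and better centred, then turn slowly.

```bash
cat >> h.py <<'E'
def full(X,yaw):
    s=state(); r=R.from_euler('xyz',s["ee_rot"],degrees=True); g=R.from_euler('xyz',[180,0,yaw],degrees=True)
    return np.round(np.r_[r.inv().apply(np.array(X)-s["ee_pos"])/500,(r.inv()*g).as_rotvec()/(np.pi/2)],4)
E
python3 - <<'E'
from h import *
c=cam("wrist");im=cv2.imread("pics/w8full.png");i=lambda a,b:(140+a/2,b/2)
g=cv2.cvtColor(im,6)
m=(g<75).astype(np.uint8); m=cv2.morphologyEx(m,cv2.MORPH_OPEN,np.ones((5,5),np.uint8))
n,l,st,ce=cv2.connectedComponentsWithStats(m)
k=l[150,270];print("blob",st[k],ce[k])
print("disc",atz(c,i(273,295),52)); a,b=atz(c,i(275,313),76),atz(c,i(303,338),76);print(a,b,np.degrees(np.arctan2(*(b-a)[[1,0]])))
w=[atz(c,i(*p),30).round(1) for p in[(190,204),(358,206)]];print(w)
print(full([473.2,-132.5,130],142),state()["ee_rot"])
E
```

```text
blob [ 234  121   70   54 2689] [271.22313128 147.24507252]
disc [ 464.60529816 -126.20061108   52.        ]
[ 466.43254707 -130.27911673   76.        ] [ 479.00062403 -139.91096917   76.        ] -37.46563149195413
[array([423.2, -90.8,  30. ]), array([500.3, -85.7,  30. ])]
[ 0.0729  0.0034  0.2225 -0.01    0.0091 -0.529 ] [-179.51676915    1.07990703   94.39603089]
```

```bash
python3 -m jog '0.073 0.0034 0.03 -0.01 0.009 -0.08;0.073 0.0034 0.06 -0.01 0.009 -0.16;0.073 0.0034 0.1 -0.01 0.009 -0.24;0.073 0.0034 0.14 -0.01 0.009 -0.32;0.073 0.0034 0.18 -0.01 0.009 -0.4;0.073 0.0034 0.2 -0.01 0.009 -0.48;0.073 0.0034 0.2225 -0.01 0.009 -0.53;0.073 0.0034 0.2225 -0.01 0.009 -0.53;0.073 0.0034 0.2225 -0.01 0.009 -0.53'
python3 -c "
from h import *
s=state();print(s['torque'],s['force']);print(full([473.2,-132.5,82],142))"
```

```text
time_s: 18.03
ee_pos: [472.0, -132.0, 128.3]
ee_rot: [-179.9, -0.2, 142.0]
force: [0.1, 0.3, -0.8]
gripper_width: 91.4
[ 0.05819997 -0.16256746 -0.00919374] [ 0.08670861  0.28588044 -0.83193046]
[-0.003   0.0008  0.0927 -0.0011 -0.0026 -0.0003]
```

```bash
python3 -m jog '-0.003 0.001 0.05 0 -0.002 0;-0.003 0.001 0.08 0 -0.002 0;-0.003 0.001 0.093 0 -0.002 0;-0.003 0.001 0.093 0 -0.002 0;-0.003 0.001 0.093 0 -0.002 0;-0.003 0.001 0.093 0 -0.002 0;-0.003 0.001 0.093 0 -0.002 0;-0.003 0.001 0.093 0 -0.002 0' -0.3
python3 -m jog '0 0 0 0 0 0;0 0 0 0 0 0;0 0 0 0 0 0;0 0 0 0 0 0;0 0 0 0 0 0;0 0 0 0 0 0;0 0 0 0 0 0;0 0 0 0 0 0;0 0 0 0 0 0;0 0 0 0 0 0' -1 30
python3 -c "
from h import *
s=state();print(s['torque'],s['force']);print(full([473.2,-132.5,82],130))"
```

```text
time_s: 18.7
ee_pos: [473.8, -132.6, 82.7]
ee_rot: [-179.9, 0.0, 142.0]
force: [-0.3, -1.0, 0.4]
gripper_width: 40.5
time_s: 19.53
ee_pos: [473.9, -132.9, 82.9]
ee_rot: [-179.9, 0.1, 142.0]
force: [-1.1, -4.3, 4.6]
gripper_width: 11.8
[-0.5850519   0.14129738  0.0354306 ] [-1.1409437  -4.34485915  4.55963773]
[ 0.0016 -0.0002  0.0018 -0.0007  0.0009  0.133 ]
```

```bash
cat > st.sh <<'E'
python3 -c "
from h import *
s=state();print('T',s['torque'].round(2) if hasattr(s['torque'],'round') else s['torque'],'F',np.round(s['force'],1),'p',np.round(s['ee_pos'],1),'yaw',round(s['ee_rot'][2],1),'w',round(s['gripper_width'],1),s['time_s'])"
E
python3 -m jog '-0.002 -0.003 -0.002 0 0 0;-0.002 -0.003 -0.002 0 0 0'>/dev/null; sh st.sh
python3 -m jog '0 0 0 0 0 0.03;0 0 0 0 0 0.06' >/dev/null; sh st.sh
python3 -m jog '0 0 0 0 0 0.03;0 0 0 0 0 0.06' >/dev/null; sh st.sh
python3 -m jog '0 0 0 0 0 0.03;0 0 0 0 0 0.06' >/dev/null; sh st.sh
```

```text
T [ 0.07 -0.17  0.01] F [ 0.1 -0.3 -3.4] p [ 473.4 -134.3   83.4] yaw 141.9 w 11.5 19.7
T [-0.3   0.15  0.24] F [-2.4 -2.2  0.7] p [ 472.9 -134.1   82.9] yaw 136.4 w 12.0 19.8667
T [-0.34  0.12  0.84] F [-0.9 -2.4  2.5] p [ 472.8 -134.4   82.9] yaw 131.1 w 11.7 20.0333
T [-0.48  0.11  0.04] F [-0.9 -3.2  2. ] p [ 472.6 -134.6   82.9] yaw 125.6 w 11.6 20.2
```

```bash

python3 -m jog '0 0 0 0 0 0.03;0 0 0 0 0 0.06' >/dev/null; sh st.sh
python3 -m jog '0 0 0 0 0 0.03;0 0 0 0 0 0.06' >/dev/null; sh st.sh
python3 -m jog '0 0 0 0 0 0.03;0 0 0 0 0 0.06' >/dev/null; sh st.sh
python3 -m jog '0 0 0 0 0 0.03;0 0 0 0 0 0.06' >/dev/null; sh st.sh
python3 -m jog '0 0 0 0 0 0.03;0 0 0 0 0 0.06' >/dev/null; sh st.sh
python3 -m jog '0 0 0 0 0 0.02;0 0 0 0 0 0.02' >/dev/null; sh st.sh
```

```text
T [-0.48  0.19  0.01] F [-1.8 -2.4  3.1] p [ 472.3 -134.8   82.9] yaw 120.0 w 11.8 20.3667
T [-0.44  0.11 -0.01] F [-2.2 -2.7  2.7] p [ 472.1 -134.9   82.9] yaw 114.5 w 12.2 20.5333
T [-0.06  0.17  0.64] F [-2.6 -1.8  2.6] p [ 471.8 -135.    82.9] yaw 109.1 w 11.8 20.7
T [-0.45  0.13  0.07] F [-2.1 -2.3  1.1] p [ 471.6 -135.1   82.9] yaw 103.6 w 11.8 20.8667
T [-0.44  0.1  -0.01] F [-0.3 -2.6  1.3] p [ 471.3 -135.2   82.9] yaw 98.0 w 11.6 21.0333
T [-0.33 -0.1  -0.07] F [-1.4 -1.8  2.8] p [ 471.3 -135.2   83. ] yaw 96.2 w 11.3 21.2
```

```bash
python3 -m jog '0 0 0 0 0 0;0 0 0 0 0 0;0 0 0 0 0 0;0 0 0 0 0 0;0 0 0 0 0 0;0 0 0 0 0 0;0 0 -0.08 0 0 0;0 0 -0.16 0 0 0.02;-0.06 -0.008 -0.24 0 0 0.02;-0.08 -0.008 -0.32 0 0 0.02;-0.08 -0.008 -0.32 0 0 0.02;-0.08 -0.008 -0.32 0 0 0.02;-0.08 -0.008 -0.32 0 0 0.02;-0.08 -0.008 -0.32 0 0 0.02' 1
python3 - <<'E'
from h import *
c,im=snap("wrist","w9full.png")
cv2.imwrite("pics/w9.png",cv2.resize(im[:300,140:440],(600,600),interpolation=2)[:,:,::-1])
for q,z in[("lock",20),("dial_grip",64),("shackle_grip",33)]:
  for d in tip_of(q,"wrist")[:2]: print(q,np.round(d["location"]),round(d["confidence"],2),atz(c,d["location"],z).round(1))
E
```

```text
time_s: 22.37
ee_pos: [471.6, -174.2, 241.2]
ee_rot: [-179.4, 0.0, 94.4]
force: [-0.4, 0.5, -0.4]
gripper_width: 91.4
lock [291. 150.] 0.59 [ 473.9 -134.7   20. ]
dial_grip [292. 152.] 0.85 [ 474.5 -131.4   64. ]
```

View pics/w9.png

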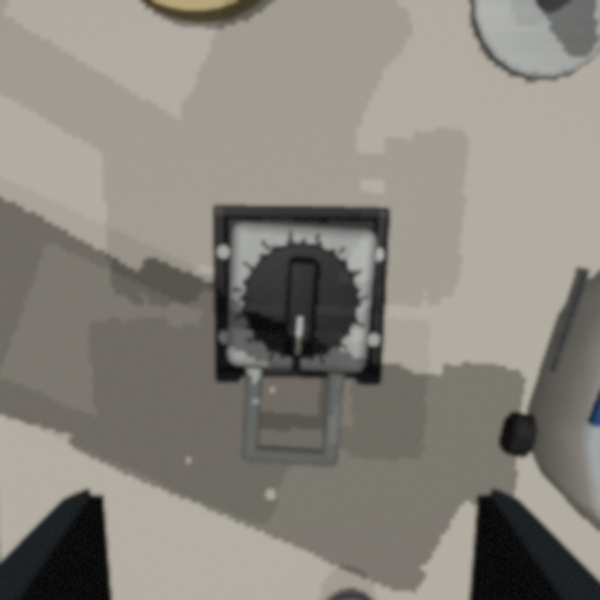

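The dial's white line, (299,320) to (299,352), points straight at the index mark at (297,365), and the shackle is still closed. Now I'll grip the shackle.

```bash
python3 - <<'E'
from h import *
c=cam("wrist");i=lambda a,b:(140+a/2,b/2)
for p in[(246,420),(341,420),(244,462),(338,464)]:print(atz(c,i(*p),37).round(1))
print("mid",atz(c,i(293,415),37))
print(state()["ee_rot"],full([476,-195,110],94),full([476,-195,36],94))
E
```

```text
[ 451.9 -194.1   37. ]
[ 498.5 -190.3   37. ]
[ 452.2 -216.    37. ]
[ 499.3 -213.3   37. ]
mid [ 474.80344838 -189.67046445   37.        ]
[-1.79472733e+02  5.50797162e-02  9.44175153e+01] [-0.0415  0.007   0.2632 -0.0059  0.0006  0.0046] [-0.0414  0.0084  0.4112 -0.0059  0.0006  0.0046]
```

```bash
python3 -m jog '-0.043 0.007 0.08 -0.006 0 0.005;-0.043 0.007 0.16 -0.006 0 0.005;-0.043 0.007 0.24 -0.006 0 0.005;-0.043 0.0075 0.3 -0.006 0 0.005;-0.043 0.008 0.36 -0.006 0 0.005;-0.043 0.008 0.4 -0.006 0 0.005;-0.043 0.008 0.411 -0.006 0 0.005;-0.043 0.008 0.411 -0.006 0 0.005;-0.043 0.008 0.411 -0.006 0 0.005' 1; 
python3 -m jog '0 0 0 0 0 0;0 0 0 0 0 0;0 0 0 0 0 0;0 0 0 0 0 0;0 0 0 0 0 0;0 0 0 0 0 0;0 0 0 0 0 0;0 0 0 0 0 0;0 0 0 0 0 0;0 0 0 0 0 0' -1 40;  sh st.sh
```

```text
time_s: 23.32
ee_pos: [476.4, -195.9, 36.5]
ee_rot: [180.0, 0.1, 94.0]
force: [-0.5, -0.2, 0.4]
gripper_width: 91.0
time_s: 24.15
ee_pos: [476.2, -196.0, 36.6]
ee_rot: [180.0, 0.1, 94.0]
force: [-2.0, -1.5, 2.7]
gripper_width: 47.5
T [-0.2   0.26  0.08] F [-2.  -1.5  2.7] p [ 476.2 -196.    36.6] yaw 94.0 w 47.5 24.15
```

Gripped at 47.5 mm. Now pull the shackle along the lock's -y (tool -x), about 22 mm.

```bash
python3 -m jog '-0.008 0 0 0 0 0;-0.016 0 0 0 0 0;-0.022 0 0 0 0 0;-0.022 0 0 0 0 0' >/dev/null; sh st.sh
python3 -m jog '-0.008 0 0 0 0 0;-0.014 0 0 0 0 0;-0.02 0 0 0 0 0;-0.022 0 0 0 0 0;-0.022 0 0 0 0 0;-0.022 0 0 0 0 0' >/dev/null; sh st.sh
```

```text
T [-0.03  0.15  0.07] F [-0.9  0.1  2.7] p [ 477.  -207.6   36.6] yaw 94.0 w 47.8 24.4833
T [ 0.77 -0.06 -0.14] F [-0.4  4.   1.3] p [ 477.7 -218.3   36.5] yaw 93.9 w 47.4 24.9833
```

```bash
python3 -m jog '-0.003 0 0 0 0 0;-0.005 0 0 0 0 0;-0.005 0 0 0 0 0;-0.005 0 0 0 0 0' >/dev/null; sh st.sh
python3 - <<'E'
from h import *
for n in("side","top"):snap(n,n+"_p.png")
E
```

```text
T [ 1.87 -0.31 -0.28] F [ 1.3 10.6  2. ] p [ 477.5 -218.6   36.2] yaw 93.8 w 47.5 25.3167
```

The force rose to 10.6 N with no further travel, so the shackle is at its stop. Relax a little, grip harder and lift straight up.

```bash
python3 -m jog '0.003 0 0 0 0 0;0.003 0 0 0 0 0;0.003 0 0 0 0 0;0.003 0 0 0 0 0' -1 58 >/dev/null; sh st.sh
python3 -m jog '0 0 -0.01 0 0 0;0 0 -0.02 0 0 0;0 0 -0.03 0 0 0;0 0 -0.05 0 0 0;0 0 -0.07 0 0 0;0 0 -0.09 0 0 0;0 0 -0.12 0 0 0;0 0 -0.15 0 0 0;0 0 -0.18 0 0 0;0 0 -0.21 0 0 0;0 0 -0.24 0 0 0;0 0 -0.27 0 0 0;0 0 -0.3 0 0 0;0 0 -0.32 0 0 0;0 0 -0.34 0 0 0;0 0 -0.34 0 0 0;0 0 -0.34 0 0 0;0 0 -0.34 0 0 0;0 0 -0.34 0 0 0' >/dev/null; sh st.sh
python3 - <<'E'
from h import *
c,im=snap("wrist"); s,i2=snap("side"); t,i3=snap("top")
print("pred lock side",proj(s,[472,-135,190]),"top",proj(t,[472,-135,240]))
a=cv2.resize(im[:420,100:480],(456,504)); b=cv2.resize(i2[120:300,210:330],(336,504),interpolation=2)
cv2.imwrite("pics/w10.png",np.hstack([a,b])[:,:,::-1])
E
```

```text
T [ 0.27 -0.07 -0.06] F [-0.6  1.7  2.3] p [ 477.6 -217.4   36.4] yaw 93.8 w 47.6 25.75
T [-0.21 -0.14 -0.02] F [-0.   0.4 -2.7] p [ 477.1 -217.6  205.3] yaw 93.8 w 47.7 27.3333
pred lock side [301.73188052 146.5284754 ] top [354.33586951 209.61652761]
```

View pics/w10.png

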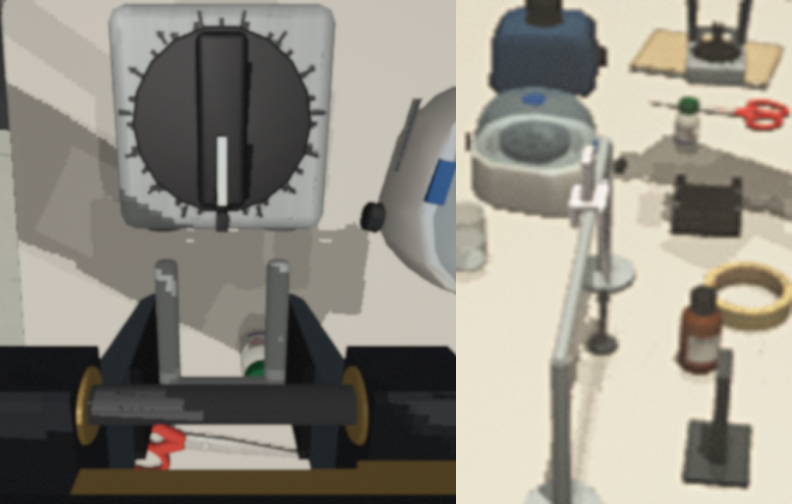

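The padlock hangs from the shackle grip, level and dial up, with the white line on the index mark. The nest at (707,207) is empty, the tag hangs above the marker at (600,300), and both bottles stand. I'll let it settle and hand it in.

```bash
python3 -m jog '0 0 0 0 0 0;0 0 0 0 0 0;0 0 0 0 0 0;0 0 0 0 0 0;0 0 0 0 0 0;0 0 0 0 0 0' >/dev/null; sh st.sh
python3 -c "
from workcell import *
print(job_done())"
```

```text
T [-0.27 -0.13 -0.05] F [ 0.   0.2 -4. ] p [ 477.4 -217.7  205.7] yaw 93.8 w 47.6 27.9833
the job is handed in; nothing more can be done
None
```

I handed the job in at about 28 s. No verdict was reported; the numbers below are my own readings.

- **Tag:** I hooked it over the left half of the rail, slid it hooked to the marker and let go. The last check put it about 1 mm from the marker along the rail.
- **Dial:** The first turn moved it only one notch before the grip bar jammed in the fingers (about 0.9 N m, opening 27 mm). I let go, gripped again better centred and turned slowly through two clear clicks. The picture then showed the white line on the index mark. The two click peaks read about 0.84 and 0.64 N m, well above the 0.1 N m given, and I did not find out why.
- **Shackle:** I pulled it about 22 mm until the force rose to 10.6 N against its stop, with the lock in the nest.
- **Padlock:** I lifted it by the shackle, and it hung level, dial up and on the mark. Its underside is at about 189 mm, worked out from the lift. The wrist reads about 4 N downward, in line with 0.35 kg, and the grip is set to 58 N.
- **Last picture:** The nest is empty, the tag hangs over the marker, and both bottles stand. The wrist view shows a gap between the shackle legs and the body. I took it as how the drawn-out shackle looks, since the lock came up with the grip.

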